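Latch the plate carrier and hold the square in its corner

TASK

Lock the blue plate carrier first: swing its yellow hook latch fully closed, so that its slot rests round the brass pin. Then take the steel setting square by its orange grip, lay it flat on the carrier and press it firmly into the corner of the two steel fences until its two outer faces touch both fences along their length, and finish while still gripping it and pressing it there, so that a colleague can tighten the fence screws. Leave the white well plate, amber jar and green tube rack where they are, and the latch closed.

Things in the scene. Friction and masses are not known exactly. Their poses are not given: they have to be found in the camera images.
- carrier: Fixed blue plate carrier on the deck, plate 8 mm thick with its top at z = 8 mm. Origin on the deck directly below the inner corner of the two fences; z up. In its frame the plate spans x -155 to +18 mm and y -140 to +18 mm, with a small ear for the latch pivot at about x -140, y -165 mm. It stands turned by up to about 14 degrees. Plate, fences and square are smooth (friction about 0.25 between them).
- corner (a point): The inner corner of the two fences, on the plate's top (8 mm above the deck); axes parallel to the carrier's. The square's heel belongs here, its x and y axes parallel to the carrier's.
- far_fence: Fixed steel bar along the carrier's far edge. Its flat working face is the carrier's plane x = 0, facing -x, from y = 0 to -130 mm; it is 18 mm thick and stands 20 mm above the plate (top 28 mm above the deck). Origin at the corner, on the plate's top.
- left_fence: Fixed steel bar along the carrier's left edge. Its flat working face is the carrier's plane y = 0, facing -y, from x = 0 to -145 mm; it is 18 mm thick and stands 20 mm above the plate (top 28 mm above the deck). Origin at the corner, on the plate's top.
- latch (a joint): Angle of the yellow hook latch, rad, about a vertical axis. 0 = closed against its stop: the arm points along the carrier's +x and its slot embraces the brass pin. Grows as it opens: the arm swings clockwise seen from above, towards the carrier's -y (at 1.57 it points along -y). Stop at 1.7. It starts open by 0.8 to 1.5, and light friction (about 0.06 N m) keeps it where it is left.
- latch_hinge (a point): Point on the latch's vertical pivot axis, 16 mm above the deck, at x -140, y -165 mm in the carrier's frame.
- latch_knob (a point): Middle of the red upright knob on the latch arm, 45 mm above the deck, 46 mm from the pivot axis. Knob: 16 mm diameter, from 20 to 60 mm above the deck; below it is the yellow arm (12 to 20 mm above the deck), which runs on to 84 mm from the pivot. It turns with the latch.
- catch_pin (a point): Top of the brass catch pin (10 mm diameter, 24 mm above the deck, on a dark steel block), 70 mm from the pivot axis.
- square: Loose steel setting square, L-shaped, 0.2 to 0.4 kg, lying flat on the deck. Both legs 26 mm wide and 12 mm thick. Origin on its underside below the middle of its orange grip; z up. The outer corner (heel) is at x +36, y +36 mm; the long leg runs from it 130 mm along -x (its outer face is the plane y = +36 mm) and the short leg 105 mm along -y (its outer face is the plane x = +36 mm).
- heel (a point): The square's outer corner, at its underside. Axes parallel to the square's.
- grip (a point): Middle of the part of the orange grip that is gripped, 42 mm above the square's underside. The grip is an upright tab 16 mm thick, 52 mm long and from 12 to 60 mm above the underside; its length runs along the diagonal of the square's +x and +y axes, towards the heel, so fingers close across that diagonal.
- microplate: Bystander: white well plate, 85 x 127 x 14 mm, origin at the centre of its underside.
- reagent: Bystander: amber jar with a white cap, 60 mm diameter, 100 mm tall, origin at the centre of its underside.
- tube_rack: Bystander: green block with eight capped tubes, 60 x 110 mm, 55 mm tall, origin at the centre of its underside.
Mind the look-alikes: they are no part of the job. Several things look just like the square: the one meant starts farthest to the robot's right.

How it is judged:
By the outcome, as a careful person would: the job done as asked, in the order asked, and still so for the second after the job is handed in, while the arm keeps its last pose, push and grip.
It also fails if it takes over 58 s, if anything falls off the work surface, if the arm or the gripper's body presses on something with over 40 N, if the wrist force passes 120 N, or if a joint passes its speed limit or range.

ROBOT

A 7-joint arm with a two-finger parallel gripper is mounted at the origin on the work surface. World frame = base frame: x ahead of the robot, y to its left, z up, the work surface at z = 0. Lengths are in m, angles in rad, forces in N, time in s.
With the tool pointing down it reaches from about 0.4 to 0.75 m from the base axis. Payload 19.5 kg.
Tool frame: the origin (TCP) lies where the fingers leave the gripper's body, on its centre line; the fingertips stand 73 mm ahead of it and the grasp point (between the pads) lies 54 mm ahead of it (bot.nose_length is the distance from the TCP to the fingertips, in m); z points along the fingers, y is the direction in which the jaws open and shut (so a half turn about z gives the same grasp; the last joint's range is limited). The gripper opens to 85 mm and grips with 20 to 120 N. Pads are 22 mm wide; open, the fingers measure 114 mm over their backs; the gripper's body (76 mm by 85 mm) begins 54 mm behind the grasp point. The pads swing forward as they close: fully open they stand 13 mm farther back than shut.
Start: joints at [1.066, 0.707, -0.028, 1.485, 0.022, 0.951, -0.075], TCP at [0.257, -0.514, 0.304] pointing down, gripper open.
Joint ranges: [-2.71, 2.71], [-0.32, 2.16], [-1.57, 1.52], [0, 2.45], [-1.46, 4.6], [0, 2.02], [-2.83, 2.83]. Speed limits (rad/s): [1.89, 1.89, 2.57, 2.57, 3.01, 3.01, 3.01].

INTERFACE

Orientations are given as [roll, pitch, yaw] about the fixed x, y, z axes, in that order (R = Rz(yaw) Ry(pitch) Rx(roll)).
In Python, from bench import bot gives the robot as it stands.
- The arm moves only by the tool move_arm, never from a script. Its argument "moves" is a list that holds one entry, the list of rows, each a list of 7 numbers: the shift along the tool's x, y, z scaled (see below), then the turn, a rotation vector about the tool's x, y, z scaled (see below), then the opening, from -1 (shut) to 1 (fully open). A call has 1 to 20 rows; each row is the pose to reach, as a shift and turn from the pose measured when the call began, along the tool's axes at that moment, turning the shorter way round; what a row does not reach only later rows make up. The controller multiplies each number of a shift by 75 cm and each number of a turn by 180 degrees. A row lasts 1/10 s, in which the tool goes at most 50 mm and 8.59 degrees, less where a joint would pass 70% of its speed; a pose out of reach is approached as far as the arm can. A call with a number of a shift or a turn outside -1 to 1 is refused whole. A call with a gripper value outside its range is refused whole. The fingers move at their own pace and stop on an object; "grip_force" is the grip in N (left out, the last holds). Time passes only in rows, so rows that repeat a pose let the fingers close. It gives the time, the measured TCP pose, the force and the opening at its end, in the units of the state.
- bot.sense(): the state, without advancing time (a new reading comes with each control period).
- bot.capture(name): name is "side" or "top"; returns a dict with "frame" (384x512x3 uint8, red, green, blue), "mtx" (3x3 intrinsics, pixels), "view" (4x4, takes a point from world to camera coordinates). Camera axes: x right, y down, z forward; pixel columns grow to the right and rows downward; lengths in m; the calibration is good to about 2 mm. A picture is of the moment at which its call begins. There is no depth.
- bot.finish_job(): hands the job in, once; it reports no verdict.
The state is a dict: "t": time; "joints": joint angles; "qd": joint speeds; "joint_torque": joint torques, N m; "ee_pos": TCP position; "tool_rot": TCP orientation; "contact_force": force on the tool from outside, world axes, zero at the start; "wrist_torque": the same for the moment, N m; "grip_width": opening from 0.0 (shut) to 1.0 (fully open).
Only numpy, scipy, OpenCV 4.12 (cv2) and the standard library are available. Lean on these libraries where they do the work, as an engineer would, in place of code of your own. Each camera call takes 0.05 s, during which the arm holds its last target.

## Working session

There is one attempt and no reset: what is moved stays moved. The work goes in short steps, Python scripts to look and compute and a tool call to move; the robot and the scene stay as the last step left them, time stands still between calls to the robot, and variables do not carry over. Pictures are saved under pics/ and viewed, and the job is handed in when it is done.

Besides the shell and the picture viewer there is one more tool, called after "Emit:" as name([rows], argument=value, ...), one row to a line, values as JSON. move_arm: Moves the arm, as the interface text tells. Its arguments: {"type":"object","properties":{"moves":{"type":"array","items":{"type":"array","items":{"type":"array","items":{"type":"number","minimum":-1,"maximum":1}}}},"grip_force":{"type":"number"}},"required":["moves"]}

```bash
ls; mkdir -p pics; python3 - <<'E'
from bench import bot
import cv2, numpy as np, pickle
s=bot.sense(); print({k:np.round(v,3).tolist() for k,v in s.items()}, bot.nose_length)
d={}
for n in("top","side"):
    c=bot.capture(n); d[n]=c
    cv2.imwrite(f"pics/{n}0.png",cv2.cvtColor(c["frame"],cv2.COLOR_RGB2BGR)); print(n,np.round(c["mtx"],1).tolist(),np.round(c["view"],3).tolist())
pickle.dump(d,open("cap0.pkl","wb"))
E
```

```text
pics
{'t': 0.0, 'joints': [1.066, 0.707, -0.028, 1.485, 0.022, 0.951, -0.075], 'qd': [0.001, 0.001, -0.002, 0.001, 0.001, -0.001, -0.0], 'joint_torque': [0.004, -88.318, 1.235, -23.616, 0.017, 0.006, 0.0], 'ee_pos': [0.257, -0.514, 0.303], 'tool_rot': [-3.141, 0.0, 0.463], 'contact_force': [0.711, 0.055, -0.279], 'wrist_torque': [0.028, -0.045, 0.0], 'grip_width': 0.999} 0.0726
top [[382.7, 0.0, 252.0], [0.0, 382.7, 190.4], [0.0, 0.0, 1.0]] [[-0.012, -1.0, 0.001, 0.105], [-0.998, 0.012, -0.061, 0.582], [0.061, -0.002, -0.998, 1.536], [0.0, 0.0, 0.0, 1.0]]
side [[356.5, 0.0, 253.7], [0.0, 356.5, 197.4], [0.0, 0.0, 1.0]] [[-0.937, -0.35, -0.016, 0.579], [-0.208, 0.594, -0.777, 0.109], [0.282, -0.724, -0.629, 1.188], [0.0, 0.0, 0.0, 1.0]]
```

View pics/top0.png

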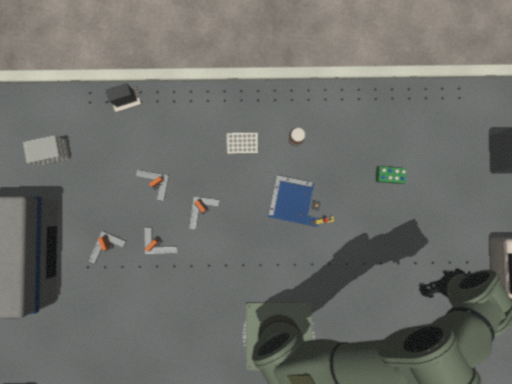

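View pics/side0.png

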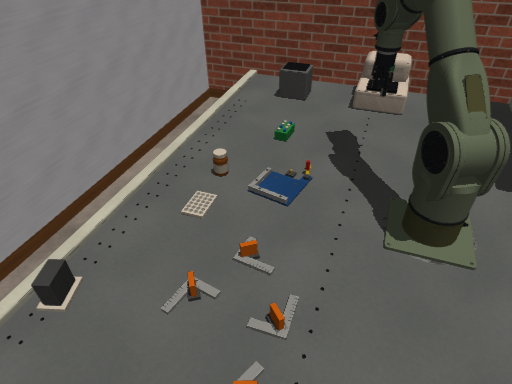

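```bash
python3 - <<'E'
import cv2, numpy as np, pickle
d=pickle.load(open("cap0.pkl","rb"))
t=cv2.cvtColor(d["top"]["frame"],cv2.COLOR_RGB2BGR)
a=t[165:255,80:240]; b=t[165:235,255:345]
cv2.imwrite("pics/sq_top.png",cv2.resize(a,None,fx=5,fy=5,interpolation=cv2.INTER_CUBIC))
cv2.imwrite("pics/car_top.png",cv2.resize(b,None,fx=8,fy=8,interpolation=cv2.INTER_CUBIC))
s=cv2.cvtColor(d["side"]["frame"],cv2.COLOR_RGB2BGR)
cv2.imwrite("pics/side_c.png",cv2.resize(s[150:280,220:330],None,fx=4.5,fy=4.5,interpolation=cv2.INTER_CUBIC))
E
```

```text
(no output)
```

View pics/sq_top.png

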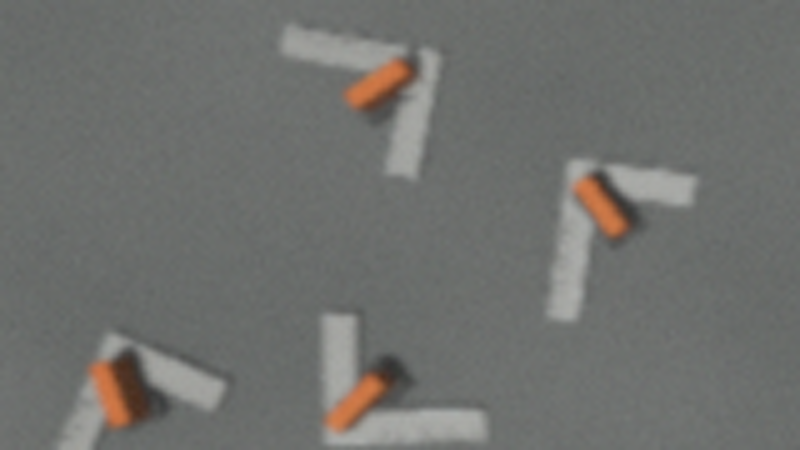

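View pics/car_top.png

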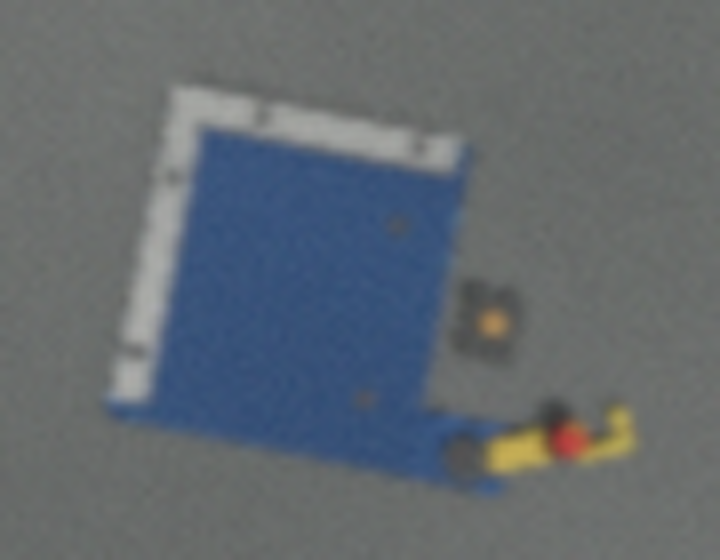

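View pics/side_c.png

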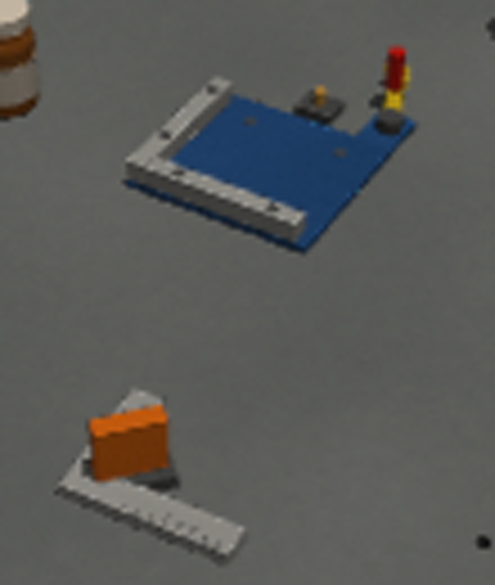

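```bash
cat > h.py <<'E'
import cv2, numpy as np, pickle
from scipy.ndimage import map_coordinates, gaussian_filter
def ray(c,uv):
    R=c["view"][:3,:3];t=c["view"][:3,3];C=-R.T@t
    d=R.T@np.linalg.inv(c["mtx"])@np.array([uv[0],uv[1],1.]);return C,d
def onz(c,uv,z):
    C,d=ray(c,uv);return C+d*(z-C[2])/d[2]
def proj(c,P):
    p=c["view"][:3,:3]@np.asarray(P,float)+c["view"][:3,3];q=c["mtx"]@p;return q[:2]/q[2]
def edge(ch,p0,p1,w=3,n=25):
    p0=np.array(p0,float);p1=np.array(p1,float);u=(p1-p0)/np.linalg.norm(p1-p0);nn=np.array([-u[1],u[0]])
    s=np.arange(-w,w+.01,.1);pts=[]
    for f in np.linspace(0,1,n):
        q=p0+f*(p1-p0)+s[:,None]*nn
        v=map_coordinates(ch,[q[:,1],q[:,0]],order=1);g=np.abs(np.gradient(gaussian_filter(v,4)))
        g=g-0.3*g.max();g[g<0]=0
        k=np.argmax(g);m=np.abs(s-s[k])<1.2
        pts.append(p0+f*(p1-p0)+nn*(s[m]*g[m]).sum()/g[m].sum())
    pts=np.array(pts);l=cv2.fitLine(pts.astype(np.float32),cv2.DIST_HUBER,0,.01,.01).ravel()
    r=(pts-l[2:])@np.array([-l[1],l[0]]);return l[2:].astype(float),l[:2].astype(float),r.std()
def isect(p,d,q,e):
    k=np.linalg.solve(np.array([d,-e]).T,q-p);return p+k[0]*d
E
python3 - <<'E'
from h import *
d=pickle.load(open("cap0.pkl","rb"))
T=d["top"];f=T["frame"].astype(float)
print("C",[np.round(-d[n]["view"][:3,:3].T@d[n]["view"][:3,3],3) for n in d])
o=np.array([255,165]);bl=f[...,2]-f[...,0]; gy=f.mean(2)
P=lambda x,y,o=o,k=8:(o[0]+(x+.5)/k-.5,o[1]+(y+.5)/k-.5)
def wl(e,z):
    a=onz(T,e[0]-e[1]*5,z);b=onz(T,e[0]+e[1]*5,z);return a[:2],(b-a)[:2]/np.linalg.norm((b-a)[:2])
far=edge(bl,P(225,138),P(445,172));left=edge(bl,P(193,160),P(158,385))
fo=edge(gy,P(190,88),P(455,135));lo=edge(gy,P(168,110),P(112,380))
print("res",far[2],left[2],fo[2],lo[2])
L={"far8":wl(far,.008),"left28":wl(left,.028),"faro28":wl(fo,.028),"lefto28":wl(lo,.028)}
for k,(p,v) in L.items(): 
    a=np.degrees(np.arctan2(v[1],v[0])); print(k,np.round(p,4),round(a,2))
cor=isect(*L["far8"],*L["left28"]);print("corner",cor,"outer",isect(*L["faro28"],*L["lefto28"]))
# square
o2=np.array([80,165]);Q=lambda x,y:P(x,y,o2,5)
lf=edge(gy,Q(566,180),Q(547,310));sf=edge(gy,Q(585,160),Q(690,177));
A=wl(lf,.012);B=wl(sf,.012);print("sq",lf[2],sf[2],np.degrees(np.arctan2(*A[1][::-1])),np.degrees(np.arctan2(*B[1][::-1])),"heel",isect(*A,*B))
def cen(c,m,rng,z):
    x0,x1,y0,y1=rng;mm=np.zeros(m.shape,bool);mm[y0:y1,x0:x1]=m[y0:y1,x0:x1];ys,xs=np.nonzero(mm)
    return (xs.mean(),ys.mean()),onz(c,(xs.mean(),ys.mean()),z),len(xs),np.c_[xs,ys]
og=(f[...,0]-f[...,2]>60)
r=cen(T,og,(190,215,195,215),.06);print("grip top",r[:3]);rc=cv2.minAreaRect(r[3].astype(np.float32));print(rc)
red=(f[...,0]>120)&(f[...,1]<90)
r=cen(T,red,(310,340,210,230),.06);print("knob",r[:3])
brass=(f[...,0]-f[...,2]>50)&(f[...,0]>f[...,1]+20)
r=cen(T,brass,(310,322,198,212),.024);print("pin",r[:3])
E
```

```text
C [array([0.488, 0.101, 1.568]), array([0.23 , 0.999, 0.841])]
res 0.07581878065478931 0.06593726123086895 0.15846166030738104 0.18192025572939796
far8 [ 0.6122 -0.0637] -102.14
left28 [0.5126 0.0079] -12.11
faro28 [ 0.6308 -0.0617] -101.83
lefto28 [0.5361 0.0226] -12.5
corner [ 0.62257618 -0.01569837] outer [ 0.64346139 -0.00121371]
sq 0.4900911820500839 0.6915862066425645 -7.398579109732232 -98.1284758718011 heel [0.56222746 0.33804079]
grip top ((np.float64(199.7), np.float64(205.86666666666667)), array([0.5218826, 0.3050466, 0.06     ]), 60)
((199.74002075195312, 205.8200225830078), (13.40000057220459, 4.599999904632568), 53.13010025024414)
knob ((np.float64(325.0), np.float64(219.83333333333334)), array([ 0.46126339, -0.18717004,  0.06      ]), 12)
pin ((np.float64(316.0), np.float64(205.0)), array([ 0.52069698, -0.15913893,  0.024     ]), 5)
```

```bash
cat > plan.py <<'E'
import numpy as np
from scipy.spatial.transform import Rotation as Ro
from bench import bot
def row(x,y,z,yaw):
    s=bot.sense();R=Ro.from_euler('xyz',s["tool_rot"]);G=Ro.from_euler('xyz',[np.pi,0,np.radians(yaw)])
    d=R.inv().apply(np.array([x,y,z])-s["ee_pos"])/.75;w=(R.inv()*G).as_rotvec()/np.pi
    print(np.round(d,4).tolist()+np.round(w,4).tolist(), "yaw now",round(np.degrees(s["tool_rot"][2]),1))
def st():
    s=bot.sense();print({k:np.round(s[k],4).tolist() for k in("t","joints","ee_pos","tool_rot","contact_force","wrist_torque","grip_width")})
E
python3 -c "
from plan import *
row(.4626,-.1922,.2,104.5);row(.4626,-.1922,.106,104.5)"
```

```text
[0.4375, -0.2617, 0.1382, -0.0003, -0.0002, -0.4333] yaw now 26.5
[0.4375, -0.2615, 0.2636, -0.0003, -0.0002, -0.4333] yaw now 26.5
```

Emit:
move_arm([
  [[0.4375, -0.2617, 0.1382, 0, 0, -0.4333, 1], [0.4375, -0.2617, 0.1382, 0, 0, -0.4333, 1], [0.4375, -0.2617, 0.1382, 0, 0, -0.4333, 1], [0.4375, -0.2617, 0.1382, 0, 0, -0.4333, 1], [0.4375, -0.2617, 0.1382, 0, 0, -0.4333, 1], [0.4375, -0.2617, 0.1382, 0, 0, -0.4333, 1], [0.4375, -0.2617, 0.1382, 0, 0, -0.4333, 1], [0.4375, -0.2617, 0.1382, 0, 0, -0.4333, 1], [0.4375, -0.2617, 0.1382, 0, 0, -0.4333, 1], [0.4375, -0.2617, 0.1382, 0, 0, -0.4333, 1], [0.4375, -0.2617, 0.1382, 0, 0, -0.4333, 1], [0.4375, -0.2617, 0.1382, 0, 0, -0.4333, 1], [0.4375, -0.2617, 0.1382, 0, 0, -0.4333, 1], [0.4375, -0.2617, 0.1382, 0, 0, -0.4333, 1]],
], grip_force=20)

```text
t: 1.5
ee_pos: [0.4624, -0.1926, 0.2002]
tool_rot: [-3.141, -0.001, 1.822]
contact_force: [-0.2, 0.3, -0.4]
grip_width: 1.001
```

```bash
python3 - <<'E'
from plan import *
import cv2
st();row(.4626,-.1922,.106,104.5)
for n,(x0,x1,y0,y1) in {"side":(220,370,120,240),"top":(240,390,130,250)}.items():
    c=bot.capture(n);cv2.imwrite(f"pics/a_{n}.png",cv2.cvtColor(cv2.resize(c["frame"][y0:y1,x0:x1],None,fx=5,fy=5,interpolation=cv2.INTER_CUBIC),cv2.COLOR_RGB2BGR))
E
```

```text
{'t': 1.5, 'joints': [0.4918, 0.7701, -0.291, 1.8687, 0.3855, 0.5584, 0.1997], 'ee_pos': [0.4624, -0.1926, 0.2002], 'tool_rot': [-3.1415, -0.0007, 1.822], 'contact_force': [-0.1628, 0.2941, -0.3689], 'wrist_torque': [0.0278, 0.0399, 0.0101], 'grip_width': 1.0015}
[0.0003, 0.0004, 0.1256, -0.0, -0.0002, -0.0006] yaw now 104.4
```

View pics/a_side.png

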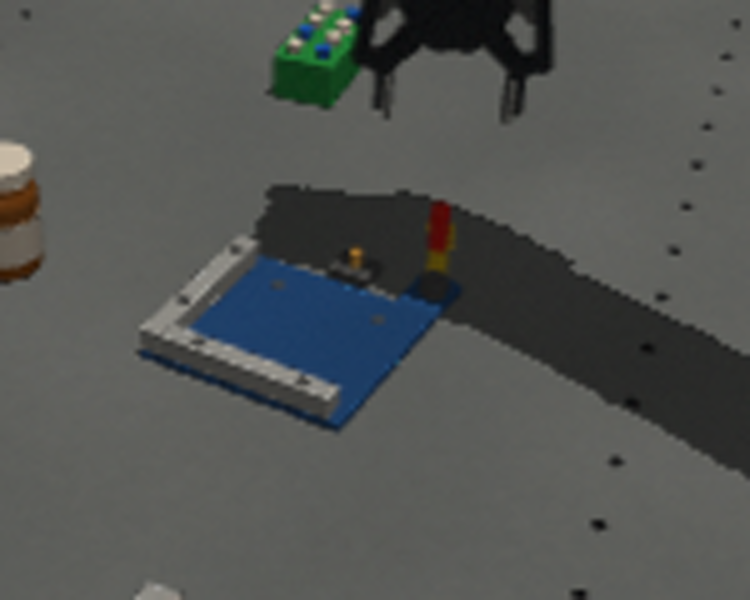

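The picture shows the fingers (crop px ~383 and ~512, row 105) straddling the red knob (crop px 440,225), with nothing else below them. Next I descend and part-close around the knob.

Emit:
move_arm([
  [[0.0003, 0.0004, 0.06, 0, 0, 0, 1], [0.0003, 0.0004, 0.1256, 0, 0, 0, 1], [0.0003, 0.0004, 0.1256, 0, 0, 0, 1], [0.0003, 0.0004, 0.1256, 0, 0, 0, -0.2], [0.0003, 0.0004, 0.1256, 0, 0, 0, -0.2], [0.0003, 0.0004, 0.1256, 0, 0, 0, -0.2], [0.0003, 0.0004, 0.1256, 0, 0, 0, -0.2], [0.0003, 0.0004, 0.1256, 0, 0, 0, -0.2]],
])

```text
t: 2.4
ee_pos: [0.4629, -0.1922, 0.1067]
tool_rot: [3.141, -0.0, 1.823]
contact_force: [-0.1, 0.5, 0.4]
grip_width: 0.399
```

```bash
python3 - <<'E'
from plan import *
import cv2
st()
h=np.array([.4511,-.1477])
for a in np.arange(-75.5,-12,7.93):
    a2=a+7.93; p=h+.046*np.array([np.cos(np.radians(a2)),np.sin(np.radians(a2))]); row(p[0],p[1],.106,a2+180)
# overtravel 12mm along tangent
t=np.radians(-12.1+90); p=p+.014*np.array([np.cos(t),np.sin(t)]);row(p[0],p[1],.106,167.9)
for n,(x0,x1,y0,y1) in {"side":(240,360,120,216)}.items():
    c=bot.capture(n);cv2.imwrite(f"pics/b_{n}.png",cv2.cvtColor(cv2.resize(c["frame"][y0:y1,x0:x1],None,fx=6,fy=6,interpolation=cv2.INTER_CUBIC),cv2.COLOR_RGB2BGR))
E
```

```text
{'t': 2.4, 'joints': [0.4276, 0.9376, -0.1789, 1.9209, 0.4675, 0.3227, 0.1264], 'ee_pos': [0.4629, -0.1922, 0.1067], 'tool_rot': [3.1408, -0.0001, 1.8227], 'contact_force': [-0.1044, 0.5256, 0.4326], 'wrist_torque': [0.0579, -0.0322, -0.0178], 'grip_width': 0.3993}
[0.0007, 0.008, 0.001, 0.0003, -0.0, -0.0444] yaw now 104.4
[0.0024, 0.0163, 0.001, 0.0003, 0.0, -0.0885] yaw now 104.4
[0.0053, 0.0243, 0.001, 0.0003, 0.0, -0.1326] yaw now 104.4
[0.0093, 0.0318, 0.001, 0.0003, 0.0001, -0.1766] yaw now 104.4
[0.0142, 0.0387, 0.001, 0.0003, 0.0001, -0.2207] yaw now 104.4
[0.0201, 0.0448, 0.001, 0.0003, 0.0001, -0.2647] yaw now 104.4
[0.0267, 0.0501, 0.001, 0.0003, 0.0001, -0.3088] yaw now 104.4
[0.0341, 0.0544, 0.001, 0.0003, 0.0001, -0.3528] yaw now 104.4
[0.0419, 0.0577, 0.001, 0.0002, 0.0001, -0.3969] yaw now 104.4
[0.0586, 0.066, 0.001, 0.0003, 0.0001, -0.3526] yaw now 104.4
```

View pics/b_side.png

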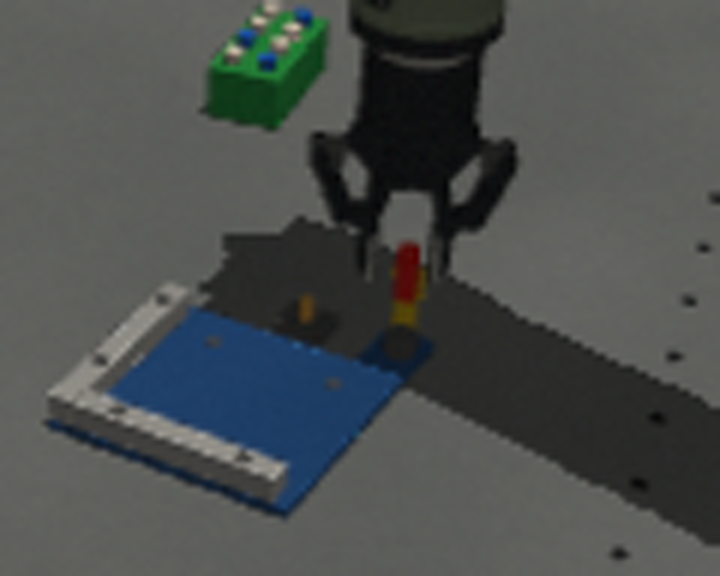

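The knob (crop px 407,270) stands between the fingers (px 370 and 435). Now I swing it along the arc.

Emit:
move_arm([
  [[0.0007, 0.008, 0.001, 0, 0, -0.0444, -0.2], [0.0024, 0.0163, 0.001, 0, 0, -0.0885, -0.2], [0.0053, 0.0243, 0.001, 0, 0, -0.1326, -0.2], [0.0093, 0.0318, 0.001, 0, 0, -0.1766, -0.2], [0.0142, 0.0387, 0.001, 0, 0, -0.2207, -0.2], [0.0201, 0.0448, 0.001, 0, 0, -0.2647, -0.2], [0.0267, 0.0501, 0.001, 0, 0, -0.3088, -0.2], [0.0341, 0.0544, 0.001, 0, 0, -0.3528, -0.2], [0.0341, 0.0544, 0.001, 0, 0, -0.3528, -0.2], [0.0341, 0.0544, 0.001, 0, 0, -0.3528, -0.2]],
])

```text
t: 3.45
ee_pos: [0.4959, -0.1574, 0.1058]
tool_rot: [3.141, 0.0, 2.927]
contact_force: [-0.4, -0.4, -0.4]
grip_width: 0.404
```

```bash
python3 - <<'E'
from plan import *
st()
h=np.array([.4511,-.1477]);a=np.radians(-12.1);t=a+np.pi/2
p=h+.046*np.array([np.cos(a),np.sin(a)])
for o in(.005,.007,.009,.011,.013,.015):
    q=p+o*np.array([np.cos(t),np.sin(t)]);row(q[0],q[1],.106,167.9)
E
```

```text
{'t': 3.45, 'joints': [0.4899, 0.9822, -0.4601, 1.8481, 0.8412, 0.5176, 0.8064], 'ee_pos': [0.4959, -0.1574, 0.1058], 'tool_rot': [3.1411, 0.0002, 2.9268], 'contact_force': [-0.4389, -0.4282, -0.4173], 'wrist_torque': [0.0158, 0.0274, -0.0343], 'grip_width': 0.4041}
[-0.0003, 0.0068, -0.0002, 0.0002, 0.0, -0.0011] yaw now 167.7
[-0.0002, 0.0095, -0.0002, 0.0002, 0.0, -0.0011] yaw now 167.7
[-0.0002, 0.0121, -0.0002, 0.0002, 0.0, -0.0011] yaw now 167.7
[-0.0002, 0.0148, -0.0002, 0.0002, 0.0, -0.0011] yaw now 167.7
[-0.0002, 0.0175, -0.0002, 0.0002, 0.0, -0.0011] yaw now 167.7
[-0.0002, 0.0201, -0.0002, 0.0002, 0.0, -0.0011] yaw now 167.7
```

Emit:
move_arm([
  [[0, 0.003, 0, 0, 0, 0, -0.2], [0, 0.006, 0, 0, 0, 0, -0.2], [0, 0.009, 0, 0, 0, 0, -0.2], [0, 0.012, 0, 0, 0, 0, -0.2], [0, 0.012, 0, 0, 0, 0, -0.2]],
])

```text
t: 3.95
ee_pos: [0.4978, -0.1481, 0.1058]
tool_rot: [3.141, 0.0, 2.927]
contact_force: [0.6, 0.3, 0.0]
grip_width: 0.399
```

Emit:
move_arm([
  [[0, 0.002, 0, 0, 0, 0, -0.2], [0, 0.004, 0, 0, 0, 0, -0.2], [0, 0.004, 0, 0, 0, 0, -0.2]],
])

```text
t: 4.25
ee_pos: [0.498, -0.1469, 0.1058]
tool_rot: [-3.139, -0.0, 2.925]
contact_force: [0.4, -12.3, 0.6]
grip_width: 0.403
```

```bash
python3 - <<'E'
from plan import *
import cv2
for n,(x0,x1,y0,y1) in {"side":(260,350,130,202)}.items():
    c=bot.capture(n);cv2.imwrite(f"pics/c_{n}.png",cv2.cvtColor(cv2.resize(c["frame"][y0:y1,x0:x1],None,fx=8,fy=8,interpolation=cv2.INTER_CUBIC),cv2.COLOR_RGB2BGR))
E
```

```text
(no output)
```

View pics/c_side.png

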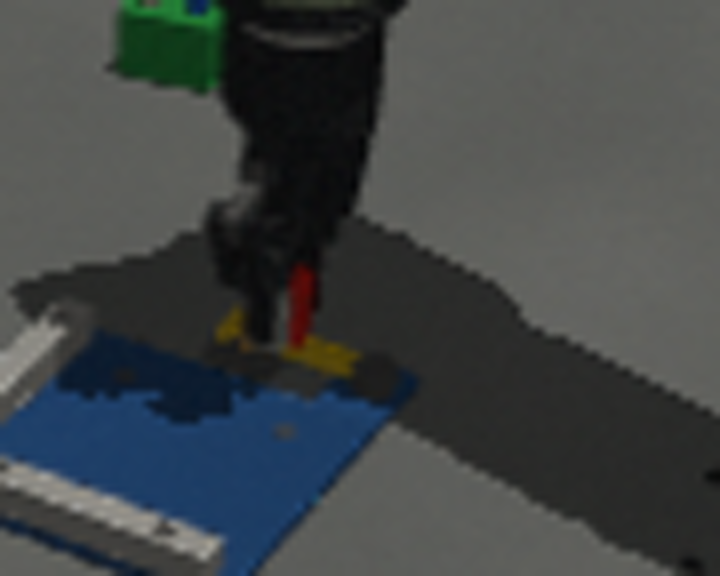

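Contact came at the expected place (knob at the closed radius, 12 N against the stop, force along the carrier's -y). The arm now lies over the pin (crop px 240,340). Back off and rise.

Emit:
move_arm([
  [[0, -0.006, 0, 0, 0, 0, -0.2], [0, -0.008, 0, 0, 0, 0, -0.2], [0, -0.008, -0.06, 0, 0, 0, -0.2], [0, -0.008, -0.12, 0, 0, 0, -0.2], [0, -0.008, -0.2, 0, 0, 0, 1], [0, -0.008, -0.2, 0, 0, 0, 1]],
])

```text
t: 4.9
ee_pos: [0.4977, -0.152, 0.2603]
tool_rot: [-3.14, 0.005, 2.925]
contact_force: [0.2, -0.9, -0.6]
grip_width: 0.725
```

```bash
python3 - <<'E'
from plan import *
st()
row(.5218,.3060,.25,37.2)
E
```

```text
{'t': 4.9, 'joints': [0.5923, 0.7523, -0.6751, 1.7358, 0.5992, 0.865, 1.0032], 'ee_pos': [0.4977, -0.152, 0.2603], 'tool_rot': [-3.1399, 0.005, 2.9255], 'contact_force': [0.2074, -0.8613, -0.5792], 'wrist_torque': [-0.0411, 0.0335, -0.0132], 'grip_width': 0.7251}
[0.0997, 0.6034, 0.0122, 0.0015, 0.0014, 0.7245] yaw now 167.6
```

Emit:
move_arm([
  [[0.0997, 0.6034, 0.012, 0, 0, 0.7245, 1], [0.0997, 0.6034, 0.012, 0, 0, 0.7245, 1], [0.0997, 0.6034, 0.012, 0, 0, 0.7245, 1], [0.0997, 0.6034, 0.012, 0, 0, 0.7245, 1], [0.0997, 0.6034, 0.012, 0, 0, 0.7245, 1], [0.0997, 0.6034, 0.012, 0, 0, 0.7245, 1], [0.0997, 0.6034, 0.012, 0, 0, 0.7245, 1], [0.0997, 0.6034, 0.012, 0, 0, 0.7245, 1], [0.0997, 0.6034, 0.012, 0, 0, 0.7245, 1], [0.0997, 0.6034, 0.012, 0, 0, 0.7245, 1], [0.0997, 0.6034, 0.012, 0, 0, 0.7245, 1], [0.0997, 0.6034, 0.012, 0, 0, 0.7245, 1], [0.0997, 0.6034, 0.012, 0, 0, 0.7245, 1], [0.0997, 0.6034, 0.012, 0, 0, 0.7245, 1], [0.0997, 0.6034, 0.012, 0, 0, 0.7245, 1], [0.0997, 0.6034, 0.012, 0, 0, 0.7245, 1], [0.0997, 0.6034, 0.012, 0, 0, 0.7245, 1], [0.0997, 0.6034, 0.012, 0, 0, 0.7245, 1]],
])

```text
t: 6.7
ee_pos: [0.5217, 0.306, 0.25]
tool_rot: [3.137, -0.002, 0.653]
contact_force: [0.5, -0.9, -0.3]
grip_width: 1.0
```

```bash
python3 - <<'E'
from plan import *
import cv2
st()
row(.5218,.3060,.098,37.2)
for n,(x0,x1,y0,y1),k in (("top",(255,345,165,235),8),("side",(200,320,170,290),5)):
    c=bot.capture(n);cv2.imwrite(f"pics/d_{n}.png",cv2.cvtColor(cv2.resize(c["frame"][y0:y1,x0:x1],None,fx=k,fy=k,interpolation=cv2.INTER_CUBIC),cv2.COLOR_RGB2BGR))
E
```

```text
{'t': 6.7, 'joints': [-0.625, 0.818, 0.0839, 1.4435, -0.0733, 0.8811, -1.4388], 'ee_pos': [0.5217, 0.306, 0.25], 'tool_rot': [3.1368, -0.0017, 0.653], 'contact_force': [0.5401, -0.8546, -0.3393], 'wrist_torque': [-0.0323, 0.0139, 0.0186], 'grip_width': 1.0}
[-0.0003, -0.0009, 0.2026, 0.0015, -0.0006, 0.0012] yaw now 37.4
```

View pics/d_top.png

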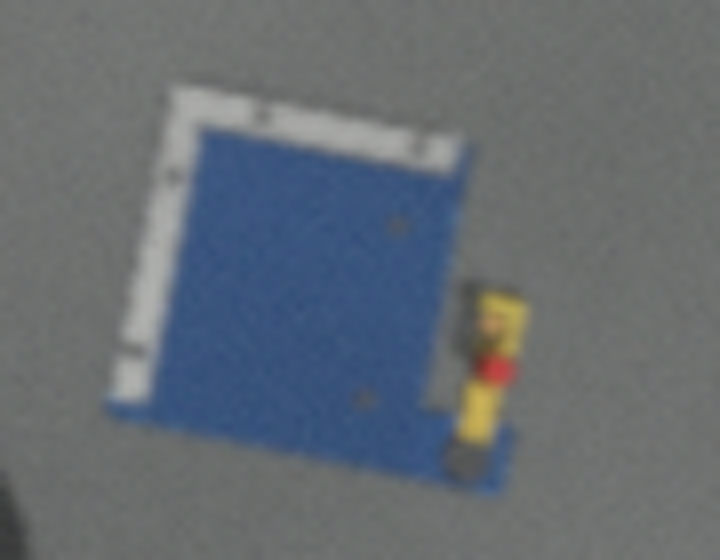

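View pics/d_side.png

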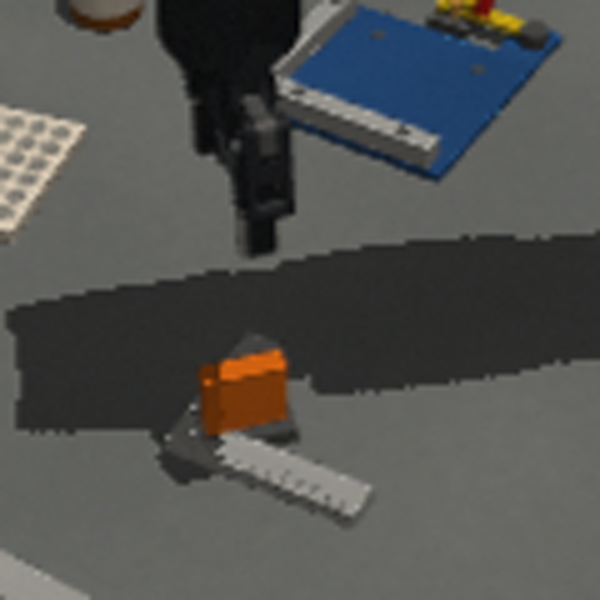

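Latch picture: the yellow arm is parallel to the carrier's x, and its slot surrounds the brass pin (crop px 490,322). The side view shows the open gripper above the orange tab (crop px 248,390). Candidates in the top view were (157,183), (200,206), (105,243) and (152,244); (200,206) is the farthest right, and its enlarged crop shows the heel upper left with the longer leg down, which fits the square.

Emit:
move_arm([
  [[0, -0.001, 0.06, 0, 0, 0, 1], [0, -0.001, 0.12, 0, 0, 0, 1], [0, -0.001, 0.17, 0, 0, 0, 1], [0, -0.001, 0.205, 0, 0, 0, 1], [0, -0.001, 0.205, 0, 0, 0, 1], [0, -0.001, 0.205, 0, 0, 0, -1], [0, -0.001, 0.205, 0, 0, 0, -1], [0, -0.001, 0.205, 0, 0, 0, -1], [0, -0.001, 0.205, 0, 0, 0, -1], [0, -0.001, 0.205, 0, 0, 0, -1], [0, -0.001, 0.205, 0, 0, 0, -1], [0, -0.001, 0.205, 0, 0, 0, -1], [0, -0.001, 0.205, 0, 0, 0, -1], [0, -0.001, 0.205, 0, 0, 0, -1]],
], grip_force=90)

```text
t: 8.2
ee_pos: [0.5223, 0.3063, 0.0972]
tool_rot: [3.137, -0.003, 0.652]
contact_force: [-0.4, -1.9, 9.5]
grip_width: 0.173
```

```bash
python3 - <<'E'
from plan import *
import cv2
st()
for n,(x0,x1,y0,y1),k in (("side",(200,320,170,290),5),("top",(170,240,170,240),8)):
    c=bot.capture(n);cv2.imwrite(f"pics/e_{n}.png",cv2.cvtColor(cv2.resize(c["frame"][y0:y1,x0:x1],None,fx=k,fy=k,interpolation=cv2.INTER_CUBIC),cv2.COLOR_RGB2BGR))
E
```

```text
{'t': 8.2, 'joints': [-0.6129, 1.0385, 0.0583, 1.5402, -0.0858, 0.5619, -1.43], 'ee_pos': [0.5223, 0.3063, 0.0972], 'tool_rot': [3.1368, -0.003, 0.6516], 'contact_force': [-0.3769, -1.851, 9.4537], 'wrist_torque': [0.0551, 0.456, 0.0423], 'grip_width': 0.1735}
```

View pics/e_side.png

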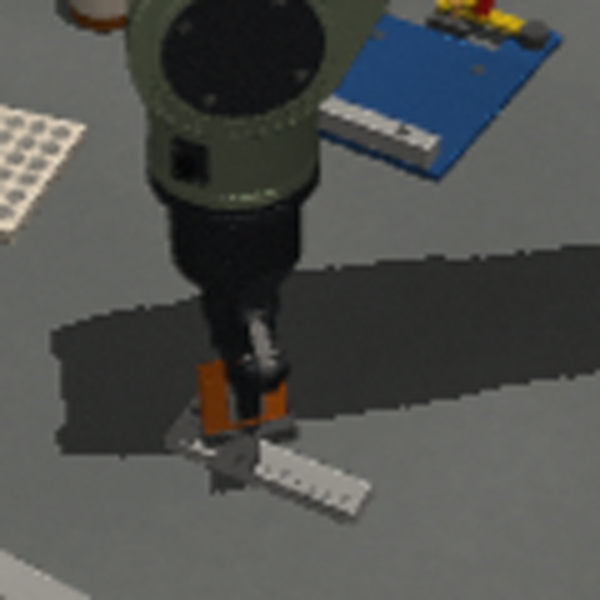

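View pics/e_top.png

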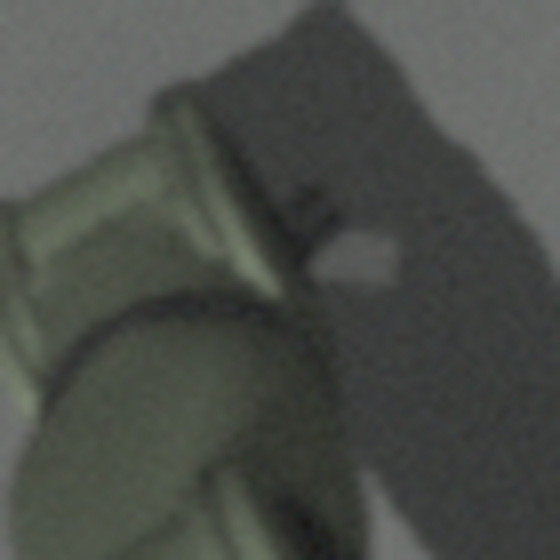

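The fingers hold the tab (opening 0.173, about 15 mm, matching 16 mm) and the square still lies flat, long leg end at crop px (360,500). Next: lift and look.

```bash
python3 - <<'E'
from plan import *
row(.5223,.3063,.165,37.3);row(.562,-.055,.165,32.9)
E
```

```text
[0.0003, 0.0004, -0.0905, 0.0015, -0.001, 0.0002] yaw now 37.3
[-0.2498, 0.4155, -0.0893, 0.0015, -0.001, 0.0246] yaw now 37.3
```

Emit:
move_arm([
  [[0, 0, -0.04, 0, 0, 0, -1], [0, 0, -0.09, 0, 0, 0, -1], [-0.02, 0.035, -0.09, 0, 0, 0.0246, -1], [-0.05, 0.083, -0.09, 0, 0, 0.0246, -1], [-0.08, 0.133, -0.09, 0, 0, 0.0246, -1], [-0.11, 0.183, -0.09, 0, 0, 0.0246, -1], [-0.14, 0.233, -0.09, 0, 0, 0.0246, -1], [-0.17, 0.283, -0.09, 0, 0, 0.0246, -1], [-0.2, 0.333, -0.09, 0, 0, 0.0246, -1], [-0.23, 0.383, -0.09, 0, 0, 0.0246, -1], [-0.25, 0.4155, -0.09, 0, 0, 0.0246, -1], [-0.25, 0.4155, -0.09, 0, 0, 0.0246, -1], [-0.25, 0.4155, -0.09, 0, 0, 0.0246, -1]],
])

```text
t: 9.6
ee_pos: [0.5618, -0.0552, 0.1656]
tool_rot: [3.137, -0.004, 0.573]
contact_force: [0.9, 0.6, -2.6]
grip_width: 0.174
```

```bash
python3 - <<'E'
from plan import *
import cv2
st()
row(.562,-.055,.112,32.9)
for n,(x0,x1,y0,y1),k in (("side",(210,330,130,230),6),("top",(250,340,150,240),6)):
    c=bot.capture(n);cv2.imwrite(f"pics/f_{n}.png",cv2.cvtColor(cv2.resize(c["frame"][y0:y1,x0:x1],None,fx=k,fy=k,interpolation=cv2.INTER_CUBIC),cv2.COLOR_RGB2BGR))
E
```

```text
{'t': 9.6, 'joints': [0.0502, 0.8821, -0.0185, 1.6744, 0.0286, 0.5801, -0.9828], 'ee_pos': [0.5618, -0.0552, 0.1656], 'tool_rot': [3.1374, -0.0035, 0.5735], 'contact_force': [0.9064, 0.6273, -2.5904], 'wrist_torque': [0.0751, -0.0042, -0.01], 'grip_width': 0.1743}
[0.0002, -0.0003, 0.0714, 0.0013, -0.0011, -0.0002] yaw now 32.9
```

View pics/f_side.png

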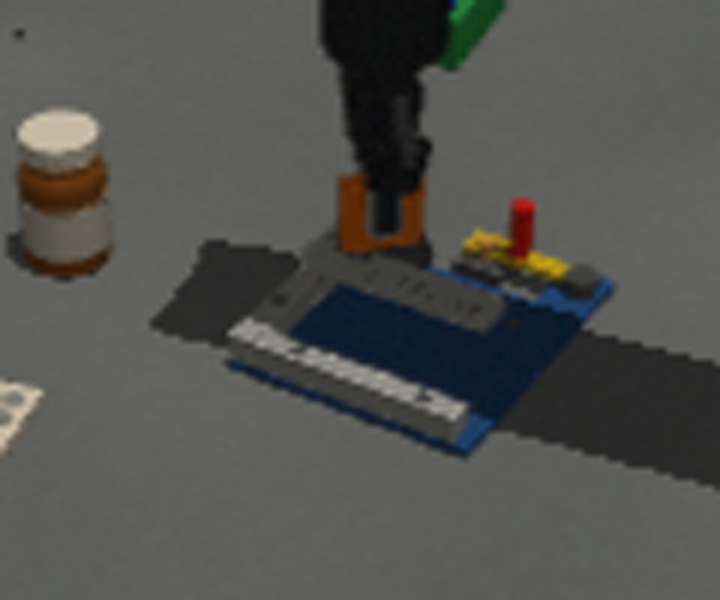

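View pics/f_top.png

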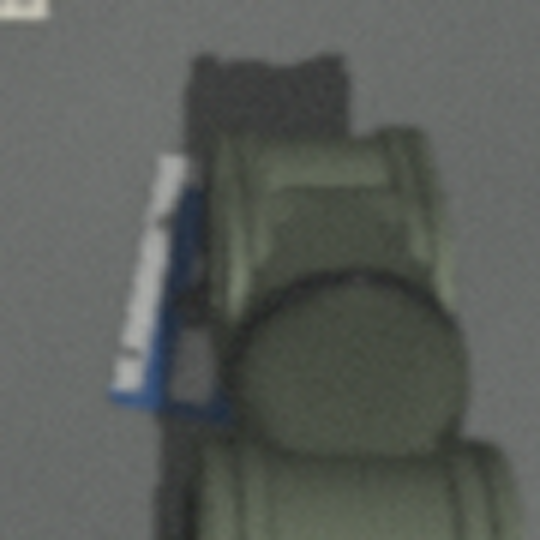

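The square hangs level and parallel to the fences (leg end at crop px 500,310), latch still closed. Next I lower it to just touching.

Emit:
move_arm([
  [[0, 0, 0.04, 0, 0, 0, -1], [0, 0, 0.065, 0, 0, 0, -1], [0, 0, 0.075, 0, 0, 0, -1], [0, 0, 0.079, 0, 0, 0, -1], [0, 0, 0.0825, 0, 0, 0, -1], [0, 0, 0.0825, 0, 0, 0, -1]],
])

```text
t: 10.3
ee_pos: [0.5625, -0.0536, 0.1051]
tool_rot: [3.137, -0.005, 0.576]
contact_force: [-1.6, 1.8, 8.6]
grip_width: 0.173
```

```bash
python3 - <<'E'
from plan import *
import cv2
st()
row(.5798,-.0434,.104,32.9)
for n,(x0,x1,y0,y1),k in (("side",(230,320,150,220),8),):
    c=bot.capture(n);cv2.imwrite(f"pics/g_{n}.png",cv2.cvtColor(cv2.resize(c["frame"][y0:y1,x0:x1],None,fx=k,fy=k,interpolation=cv2.INTER_CUBIC),cv2.COLOR_RGB2BGR))
E
```

```text
{'t': 10.3, 'joints': [0.0464, 0.9836, -0.0164, 1.6971, 0.0333, 0.4545, -0.9873], 'ee_pos': [0.5625, -0.0536, 0.1051], 'tool_rot': [3.137, -0.0049, 0.576], 'contact_force': [-1.6327, 1.8083, 8.5869], 'wrist_torque': [0.3387, 0.8095, 0.0766], 'grip_width': 0.1728}
[0.0267, 0.0012, 0.0016, 0.0014, -0.0016, 0.0006] yaw now 33.0
```

View pics/g_side.png

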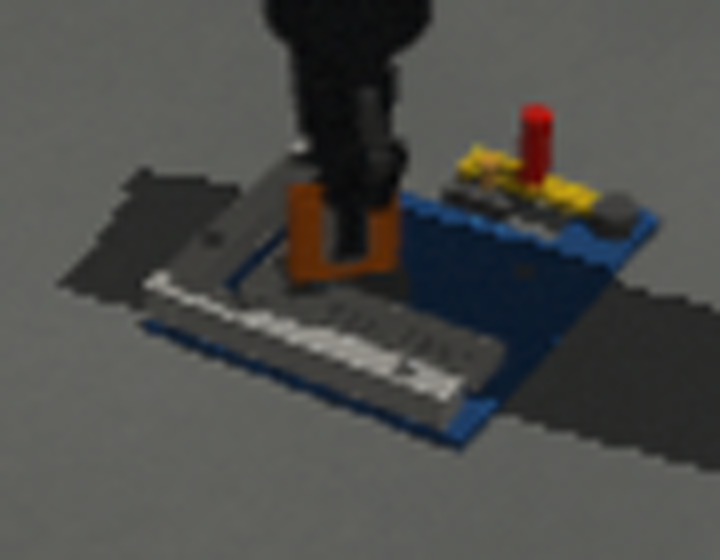

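The square rests on the plate (z 0.1051 as predicted, 8.6 N up), clear of both fences, with a blue gap to the far fence at crop px (255,260). Now I slide it along the diagonal.

Emit:
move_arm([
  [[0.004, 0, 0.001, 0, 0, 0, -1], [0.009, 0, 0.001, 0, 0, 0, -1], [0.014, 0, 0.001, 0, 0, 0, -1], [0.018, 0, 0.001, 0, 0, 0, -1], [0.022, 0, 0.001, 0, 0, 0, -1], [0.022, 0, 0.001, 0, 0, 0, -1]],
], grip_force=110)

```text
t: 10.95
ee_pos: [0.5772, -0.0442, 0.1052]
tool_rot: [3.136, -0.006, 0.576]
contact_force: [1.4, 0.3, 7.0]
grip_width: 0.173
```

Emit:
move_arm([
  [[0.002, 0, 0.001, 0, 0, 0, -1], [0.004, 0, 0.001, 0, 0, 0, -1], [0.004, 0, 0.001, 0, 0, 0, -1]],
])

```text
t: 11.25
ee_pos: [0.5793, -0.0429, 0.1052]
tool_rot: [3.136, -0.005, 0.576]
contact_force: [-8.4, -3.1, 14.0]
grip_width: 0.171
```

```bash
python3 - <<'E'
from plan import *
import cv2
st()
row(.5798,-.0434,.104,32.9)
for n,(x0,x1,y0,y1),k in (("side",(230,320,150,220),8),):
    c=bot.capture(n);cv2.imwrite(f"pics/h_{n}.png",cv2.cvtColor(cv2.resize(c["frame"][y0:y1,x0:x1],None,fx=k,fy=k,interpolation=cv2.INTER_CUBIC),cv2.COLOR_RGB2BGR))
E
```

```text
{'t': 11.25, 'joints': [0.0248, 0.9978, -0.0131, 1.6371, 0.0268, 0.5001, -1.0007], 'ee_pos': [0.5793, -0.0429, 0.1052], 'tool_rot': [3.1364, -0.0045, 0.5759], 'contact_force': [-8.3894, -3.0796, 13.9946], 'wrist_torque': [-0.476, 2.152, -0.1024], 'grip_width': 0.1708}
[0.0002, 0.0009, 0.0015, 0.0017, -0.0014, 0.0005] yaw now 33.0
```

View pics/h_side.png

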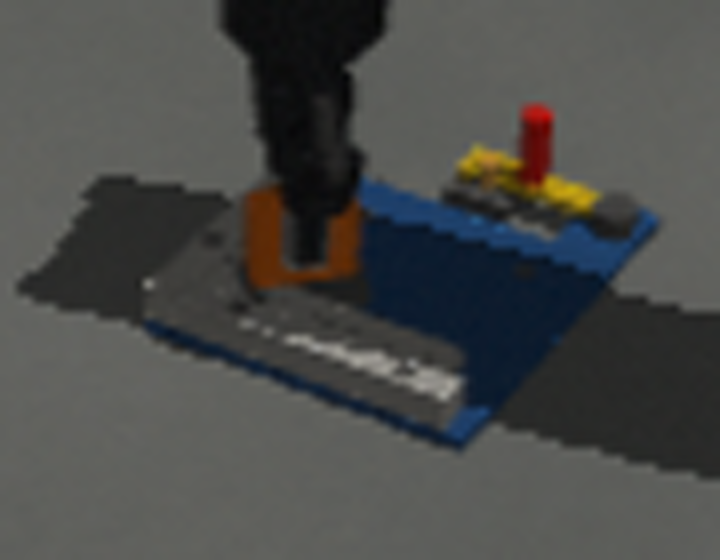

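Emit:
move_arm([
  [[0.0025, -0.0005, 0.0005, 0, 0, 0, -1], [0.005, -0.001, 0.0005, 0, 0, 0, -1], [0.005, -0.001, 0.0005, 0, 0, 0, -1], [0.005, -0.001, 0.0005, 0, 0, 0, -1]],
])

```text
t: 11.7
ee_pos: [0.5801, -0.0409, 0.1052]
tool_rot: [3.138, 0.0, 0.575]
contact_force: [-20.3, -4.8, 18.7]
grip_width: 0.172
```

```bash
cat >> plan.py <<'E'
def cf():
    s=bot.sense();a=np.radians(-12.1);c,n=np.cos(a),np.sin(a);F=s["contact_force"]
    print("t",round(s["t"],2),"carrierF",np.round([c*F[0]+n*F[1],-n*F[0]+c*F[1],F[2]],1),"tq",np.round(s["wrist_torque"],2),"yaw",np.round(np.degrees(s["tool_rot"][2]),2),"rp",np.round(s["tool_rot"][:2],4),"pos",np.round(s["ee_pos"],4),"w",round(float(s["grip_width"]),3))
E
python3 -c "from plan import *;cf()"
```

```text
t 11.7 carrierF [-18.9  -8.9  18.7] tq [-0.76  4.15 -0.08] yaw 32.95 rp [3.1382e+00 4.0000e-04] pos [ 0.5801 -0.0409  0.1052] w 0.172
```

Emit:
move_arm([
  [[0.002, -0.002, 0, 0, 0, 0, -1], [0.0028, -0.0028, 0, 0, 0, 0, -1], [0.0028, -0.0028, 0, 0, 0, 0, -1], [0.0028, -0.0028, 0, 0, 0, 0, -1]],
])

```text
t: 12.1
ee_pos: [0.5802, -0.0403, 0.1056]
tool_rot: [3.136, 0.004, 0.574]
contact_force: [-7.0, -14.0, 4.8]
grip_width: 0.171
```

```bash
python3 - <<'E'
from plan import *
import cv2
cf()
for n,(x0,x1,y0,y1),k in (("side",(230,310,160,220),10),):
    c=bot.capture(n);cv2.imwrite(f"pics/i_{n}.png",cv2.cvtColor(cv2.resize(np.clip(c["frame"][y0:y1,x0:x1]*1.6,0,255).astype('uint8'),None,fx=k,fy=k,interpolation=cv2.INTER_CUBIC),cv2.COLOR_RGB2BGR))
E
```

```text
t 12.1 carrierF [ -3.9 -15.2   4.8] tq [-3.16  1.46  0.09] yaw 32.87 rp [3.1362 0.0036] pos [ 0.5802 -0.0403  0.1056] w 0.171
```

View pics/i_side.png

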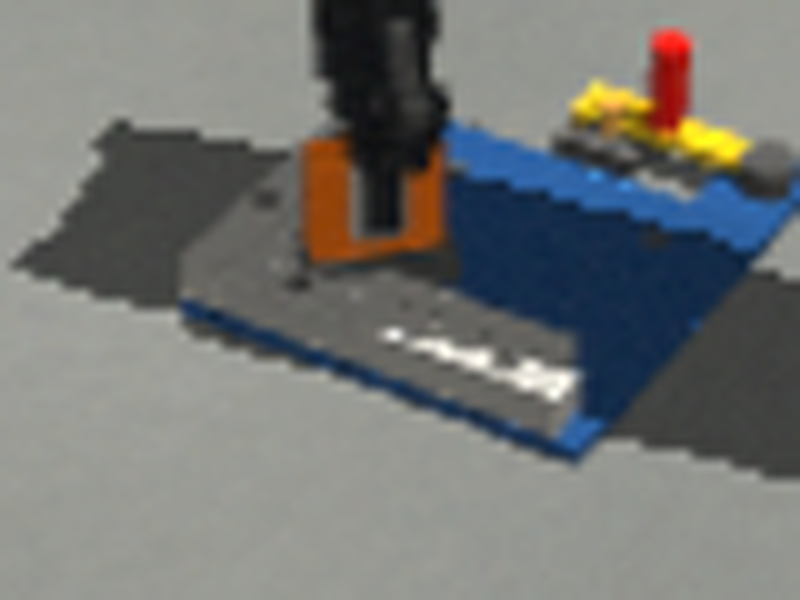

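```bash
python3 - <<'E'
from plan import *
s=bot.sense();R=Ro.from_euler('xyz',s["tool_rot"])
G=Ro.from_euler('xyz',[3.137,-.005,np.radians(32.9)])
a=np.radians(-12.1);c,n=np.cos(a),np.sin(a)
dx,dy,dz=.003,.003,-.0012
d=R.inv().apply([c*dx-n*dy,n*dx+c*dy,dz])/.75
print(np.round(d,4),np.round((R.inv()*G).as_rotvec()/np.pi,4))
E
```

```text
[ 0.0057 -0.      0.0016] [ 0.0002  0.0027 -0.0002]
```

Emit:
move_arm([
  [[0.002, 0, 0.001, 0, 0.0015, 0, -1], [0.004, 0, 0.0016, 0, 0.0027, 0, -1], [0.0057, 0, 0.0016, 0, 0.0027, 0, -1], [0.0057, 0, 0.0016, 0, 0.0027, 0, -1], [0.0057, 0, 0.0016, 0, 0.0027, 0, -1]],
])

```text
t: 12.65
ee_pos: [0.5804, -0.0406, 0.1052]
tool_rot: [3.138, 0.005, 0.572]
contact_force: [-35.3, -16.1, 38.3]
grip_width: 0.171
```

```bash
python3 -c "from plan import *;cf()"
```

```text
t 12.65 carrierF [-31.2 -23.1  38.3] tq [-2.75  7.02  0.18] yaw 32.75 rp [3.1379 0.0047] pos [ 0.5804 -0.0406  0.1052] w 0.171
```

Emit:
move_arm([
  [[0.0066, -0.0028, 0.0008, 0, 0.002, 0.004, -1], [0.0066, -0.0028, 0.0008, 0, 0.002, 0.006, -1], [0.0066, -0.0028, 0.0008, 0, 0.002, 0.006, -1]],
])

```text
t: 12.95
ee_pos: [0.5806, -0.0402, 0.1055]
tool_rot: [3.137, 0.008, 0.552]
contact_force: [-30.8, -24.6, 32.1]
grip_width: 0.172
```

```bash
python3 -c "from plan import *;cf()"
```

```text
t 12.95 carrierF [-25.  -30.5  32.1] tq [-5.07  5.86  1.66] yaw 31.61 rp [3.1365 0.008 ] pos [ 0.5806 -0.0402  0.1055] w 0.172
```

Emit:
move_arm([
  [[0.005, -0.0015, 0.0008, 0, 0.001, -0.005, -1], [0.005, -0.0015, 0.0008, 0, 0.001, -0.01, -1], [0.005, -0.0015, 0.0008, 0, 0.001, -0.01, -1]],
])

```text
t: 13.25
ee_pos: [0.5808, -0.0401, 0.1055]
tool_rot: [3.137, 0.012, 0.581]
contact_force: [-25.7, -15.8, 25.5]
grip_width: 0.173
```

```bash
python3 -c "from plan import *;cf()"
```

```text
t 13.25 carrierF [-21.8 -20.8  25.5] tq [-3.26  4.77 -0.44] yaw 33.27 rp [3.1369 0.0123] pos [ 0.5808 -0.0401  0.1055] w 0.173
```

```bash
cat >> plan.py <<'E'
def rel(dx,dy,dz,r,p,yw):
    s=bot.sense();R=Ro.from_euler('xyz',s["tool_rot"]);G=Ro.from_euler('xyz',[r,p,np.radians(yw)])
    a=np.radians(-12.1);c,n=np.cos(a),np.sin(a)
    print(np.round(R.inv().apply([c*dx-n*dy,n*dx+c*dy,dz])/.75,4).tolist()+np.round((R.inv()*G).as_rotvec()/np.pi,4).tolist())
E
python3 -c "
from plan import *
rel(-.0025,-.002,-.001,3.137,-.005,32.9)"
```

```text
[-0.0042, -0.0005, 0.0014, 0.0, 0.0055, 0.0021]
```

Emit:
move_arm([
  [[-0.004, -0.0005, 0, 0, 0.0055, 0.0021, -1], [-0.004, -0.0005, 0.0014, 0, 0.0055, 0.0021, -1], [-0.004, -0.0005, 0.0014, 0, 0.0055, 0.0021, -1], [-0.004, -0.0005, 0.0014, 0, 0.0055, 0.0021, -1]],
])

```text
t: 13.65
ee_pos: [0.5787, -0.0414, 0.1052]
tool_rot: [3.136, -0.006, 0.574]
contact_force: [-1.8, -1.7, 11.4]
grip_width: 0.173
```

```bash
python3 -c "
from plan import *
cf();rel(.005,.005,-.0008,3.137,-.012,32.9)"
```

```text
t 13.65 carrierF [-1.4 -2.  11.4] tq [-0.27  0.8   0.01] yaw 32.91 rp [ 3.1361 -0.0058] pos [ 0.5787 -0.0414  0.1052] w 0.173
[0.0094, -0.0, 0.0011, 0.0003, 0.002, 0.0001]
```

Emit:
move_arm([
  [[0.0025, 0, 0.001, 0, 0.001, 0, -1], [0.005, 0, 0.001, 0, 0.002, 0, -1], [0.0075, 0, 0.001, 0, 0.002, 0, -1], [0.0075, 0, 0.001, 0, 0.002, 0, -1], [0.0075, 0, 0.001, 0, 0.002, 0, -1], [0.0075, 0, 0.001, 0, 0.002, 0, -1], [0.0075, 0, 0.001, 0, 0.002, 0, -1]],
])

```text
t: 14.35
ee_pos: [0.58, -0.0409, 0.1051]
tool_rot: [3.138, -0.002, 0.573]
contact_force: [-35.4, -16.5, 41.5]
grip_width: 0.175
```

```bash
python3 -c "
from plan import *
cf()"
```

```text
t 14.35 carrierF [-31.1 -23.5  41.5] tq [-3.15  7.43  0.11] yaw 32.81 rp [ 3.138e+00 -2.100e-03] pos [ 0.58   -0.0409  0.1051] w 0.175
```

Both x contact and flatness are good, but the y' force (23 N) could partly be friction (up to about 18 N). So I unload x and z, push y to the left fence, and only then push both.

```bash
python3 -c "
from plan import *
rel(.000,.004,-.0003,3.134,-.007,32.9);rel(.003,.005,-.0004,3.134,-.012,32.9)"
```

```text
[0.0038, -0.0038, 0.0004, -0.0013, 0.0016, -0.0005]
[0.0075, -0.0019, 0.0005, -0.0013, 0.0031, -0.0005]
```

Emit:
move_arm([
  [[0.002, -0.002, 0.0004, -0.0006, 0.0016, -0.0005, -1], [0.0038, -0.0038, 0.0004, -0.0006, 0.0016, -0.0005, -1], [0.0038, -0.0038, 0.0004, -0.0006, 0.0016, -0.0005, -1], [0.0038, -0.0038, 0.0004, -0.0006, 0.0016, -0.0005, -1]],
])

```text
t: 14.75
ee_pos: [0.5798, -0.0404, 0.1054]
tool_rot: [3.133, -0.002, 0.572]
contact_force: [-13.9, -21.7, 19.1]
grip_width: 0.172
```

```bash
python3 -c "
from plan import *
cf();rel(.003,.003,-.0007,3.137,-.01,32.9)"
```

```text
t 14.75 carrierF [ -9.  -24.1  19.1] tq [-4.71  3.16  0.2 ] yaw 32.79 rp [ 3.1334e+00 -1.9000e-03] pos [ 0.5798 -0.0404  0.1054] w 0.172
[0.0057, -0.0, 0.0009, 0.0011, 0.0026, -0.0006]
```

```bash
python3 -c "
from plan import *
rel(.0025,.0042,-.0005,3.134,-.01,32.9)"
```

```text
[0.0063, -0.0016, 0.0007, 0.0002, 0.0026, -0.0006]
```

Emit:
move_arm([
  [[0.0045, -0.003, 0.0007, 0, 0.0013, -0.0006, -1], [0.0063, -0.0016, 0.0007, 0, 0.0026, -0.0006, -1], [0.0063, -0.0016, 0.0007, 0, 0.0026, -0.0006, -1], [0.0063, -0.0016, 0.0007, 0, 0.0026, -0.0006, -1], [0.0063, -0.0016, 0.0007, 0, 0.0026, -0.0006, -1]],
])

```text
t: 15.25
ee_pos: [0.58, -0.0404, 0.1053]
tool_rot: [3.134, -0.0, 0.572]
contact_force: [-31.1, -22.9, 32.9]
grip_width: 0.171
```

```bash
python3 - <<'E'
from plan import *
import cv2
cf()
for n,(x0,x1,y0,y1),k in (("side",(230,310,160,220),10),("top",(250,340,160,240),7)):
    c=bot.capture(n);cv2.imwrite(f"pics/j_{n}.png",cv2.cvtColor(cv2.resize(np.clip(c["frame"][y0:y1,x0:x1]*1.7,0,255).astype('uint8'),None,fx=k,fy=k,interpolation=cv2.INTER_CUBIC),cv2.COLOR_RGB2BGR))
    cv2.imwrite(f"pics/jf_{n}.png",cv2.cvtColor(c["frame"],cv2.COLOR_RGB2BGR))
cf()
E
```

```text
t 15.25 carrierF [-25.6 -28.9  32.9] tq [-4.56  6.63  0.24] yaw 32.76 rp [ 3.1338 -0.    ] pos [ 0.58   -0.0404  0.1053] w 0.171
t 15.35 carrierF [-25.1 -28.5  32. ] tq [-4.52  6.62  0.23] yaw 32.76 rp [ 3.1337 -0.    ] pos [ 0.58   -0.0404  0.1053] w 0.174
```

View pics/j_side.png

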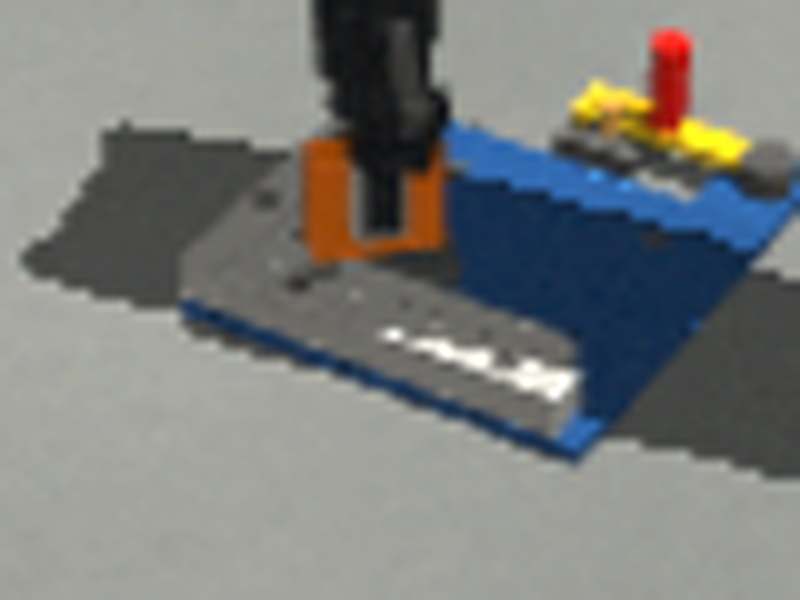

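View pics/jf_side.png

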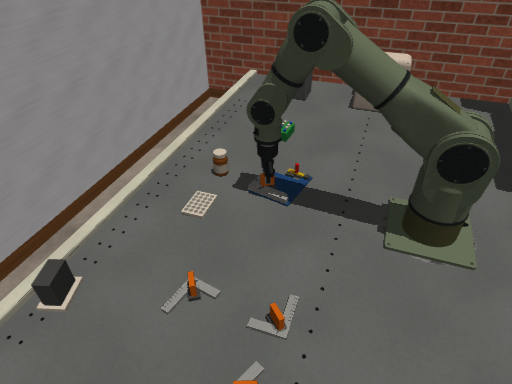

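View pics/j_top.png

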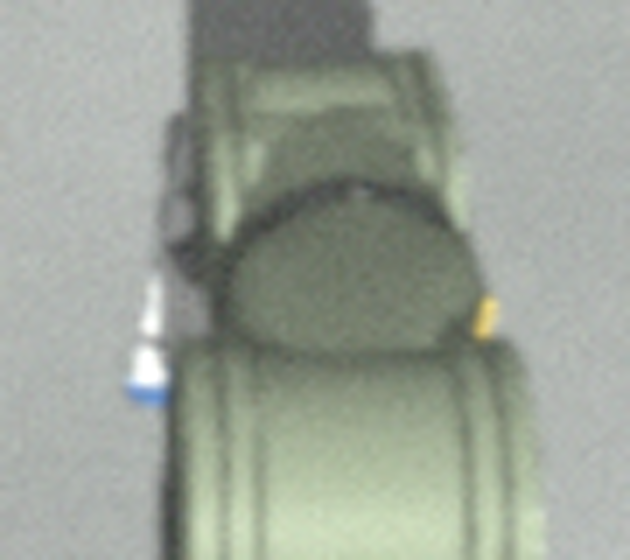

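The picture shows no blue gap between the legs and fences, the latch still closed on the pin, and the bystanders unmoved. The tool leans about 0.3° from its flat pose, so one last press levels it.

```bash
python3 -c "
from plan import *
rel(.0025,.0045,-.0008,3.137,-.015,32.9)"
```

```text
[0.0066, -0.0019, 0.0011, 0.001, 0.0048, -0.0008]
```

Emit:
move_arm([
  [[0.0066, -0.0025, 0.0009, 0.0005, 0.0024, -0.0008, -1], [0.0066, -0.0019, 0.0009, 0.001, 0.0048, -0.0008, -1], [0.0066, -0.0019, 0.0009, 0.001, 0.0048, -0.0008, -1], [0.0066, -0.0019, 0.0009, 0.001, 0.0048, -0.0008, -1], [0.0066, -0.0019, 0.0009, 0.001, 0.0048, -0.0008, -1]],
])

```text
t: 15.85
ee_pos: [0.5799, -0.0407, 0.1052]
tool_rot: [3.137, -0.004, 0.571]
contact_force: [-34.7, -25.7, 37.7]
grip_width: 0.168
```

```bash
python3 -c "
from plan import *
cf()"
```

```text
t 15.85 carrierF [-28.6 -32.4  37.7] tq [-5.36  7.37  0.23] yaw 32.74 rp [ 3.1369 -0.0039] pos [ 0.5799 -0.0407  0.1052] w 0.168
```

```bash
python3 -c "
from plan import *
bot.finish_job();cf()"
```

```text
the job is handed in; nothing more can be done
the job is handed in; nothing more can be done
```

I closed the latch first. Then I picked up the farthest-right square, laid it flat on the carrier and pressed it into the fence corner. I handed the job in at about 16 s, still gripping at 110 N and pushing.

**Latch:** the fingers pushed the knob up to its stop with 12 N. A top view afterwards showed the slot round the brass pin, and it was still closed in the side view taken during pressing.

**Square, last reading:**
- It presses the far fence with about 29 N, the left fence with about 32 N and the plate with about 38 N. Both fence forces are more than friction alone could produce (about 17 N each), so both faces are in contact.
- The tool height (0.1052 m) and tilt match the flat resting pose.
- Turning it slightly each way put the unstressed angle at about 32.9°, which is the fences' direction. The final reading was 32.74°, with 0.2 N m of twist.

**Bystanders:** the well plate, jar and tube rack were in their places in the side view.

**Less certain:**
- On the first press, the left-fence force could have been friction only, so I unloaded and pushed towards that fence separately before the final press.
- The gripper ended about 3 mm further towards the left fence than I calculated from the images. I took this as calibration error and flex.
- The arm hides the heel and the short leg in both views. Contact along the faces therefore rests on the force and twist readings, plus no visible gap along the part of the square in view.

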